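# Build the display riser and hold the film stand over it

### The arm

A 7-joint arm with a two-finger parallel gripper is mounted at the origin on the work surface. World frame = base frame: x ahead of the robot, y to its left, z up, the work surface at z = 0. Lengths are in mm, angles in degrees, forces in N, time in s.
With the tool pointing down it reaches from about 350 to 900 mm from the base axis. Payload 7.2 kg.
Tool frame: the origin (TCP) lies at the very end of the fingers, on their centre line; the grasp point (between the pads) lies behind it (bot.grasp_offset is the z of the grasp point in the tool frame, in mm); z points along the fingers, y is the line along which they close (so a half turn about z gives the same grasp; the last joint's range is limited). The gripper opens to 85 mm and grips with 20 to 120 N. Pads are 22 mm wide; open, the fingers measure 114 mm over their backs; the gripper's body (76 mm by 85 mm) begins 54 mm behind the grasp point. The pads swing forward as they close: fully open they stand 13 mm farther back than shut.
Start: joints at [72.811, 23.554, -0.728, 91.456, 0.321, 64.991, -4.71], TCP at [143.569, -608.29, 231.297] pointing down, gripper open.
Joint ranges: [-169.25, 169.25], [-16.82, 113.86], [-84.01, 82.57], [7.8, 145.47], [-59.2, 239.2], [7.22, 106.19], [-163.78, 163.78]. Speed limits (degrees/s): [136.94, 136.94, 172.46, 172.46, 180, 180, 180].

### API

Orientations are given as a 3x3 rotation matrix whose columns are the frame's x, y, z axes.
In Python, from rig import bot gives the robot as it stands.
- The arm moves only by the tool drive_tool, never from a script. Its argument "plan" is a list that holds one entry, the list of rows, each a list of 4 numbers: the shift along the tool's x, y, z in m, then the turn about the tool's z in degrees. In form: [[[x, y, z, spin], ...]]. A call has 1 to 8 rows; each row is the pose to reach, as a shift and turn from the pose commanded when the call began, along the tool's axes at that moment; what a row does not reach only later rows make up. A row lasts 1/10 s, in which the tool goes at most 50 mm and 8.59 degrees, less where a joint would pass 70% of its speed; a pose out of reach is approached as far as the arm can. A call with a gripper value outside its range is refused whole. "claw" is the opening, from 0 (shut) to 1 (fully open), set as the call begins (left out, the last holds). The fingers move at their own pace and stop on an object; "newtons" is the grip in N (left out, the last holds). Time passes only in rows, so rows that repeat a pose let the fingers close. It gives the time, the measured TCP pose, the force, the opening and the grip force at its end, in the units of the state.
- bot.get_obs(): the state, without advancing time (a new reading comes with each control period).
- bot.snapshot(name): name is "scene" or "side" or "wrist"; returns a dict with "image" (480x640x3 uint8, blue, green, red), "fovy" (degrees; the focal length in pixels is half the picture's height over the tangent of half this angle, whatever the lens; pixels are square), "cx", "cy" (the principal point, pixels), "origin" and "rotation" of the camera in the world; the wrist camera has in their place "mount" (4x4, takes a point from camera to tool coordinates, whose origin is the TCP and whose axes are the flange's). Camera axes: x right, y down, z forward; pixel columns grow to the right and rows downward; lengths in mm; the calibration is good to about 2 mm. A picture is of the moment at which its call begins: read the wrist's pose just before it. There is no depth.
- bot.close_job(): hands the job in; it is judged then, once.
Trained networks look in a picture, given as the dict that the camera call returned (one of the last four; its "shot" number tells which), for a name from the list of things; names that differ only in an ending like _2 or _b are one class to them, and where a whole thing is asked for, a point or a joint stands for the part that bears it (a point fixed in the world has none). Each returns a list of dicts, best first, with "conf" (0 to 1); they miss things now and then, are a little off and sometimes report something else, mostly with a low value. They report only what shows in the picture. A call takes as long as a camera call. They do not tell look-alikes from the thing itself.
- bot.look_for(picture, thing): "location" ([x, y, z] in mm, in the coordinates of the camera as it stood for that picture, good to about 4 mm: the middle of the surface that is visible of it).
- bot.outline_of(picture, thing): "pixels" (480x640 bool, what is visible of it).
- bot.place_of(picture, thing): "location" ([x, y, z] in mm, in the coordinates of the camera as it stood for that picture, good to about 4 mm: a listed point, or the origin of a listed thing).
The state is a dict: "time": time; "q": joint angles; "joint_velocities": joint speeds; "tau": joint torques, N m; "position": TCP position; "tcp_rot": TCP orientation; "wrist_force": force on the tool from outside, world axes, zero at the start; "wrist_torque": the same for the moment, N m; "finger_gap": finger opening in mm; "grip_force": force on a finger pad.
Only numpy, scipy, OpenCV 4.12 (cv2) and the standard library are available. Lean on these libraries where they do the work, as an engineer would, in place of code of your own. Each camera call takes 0.05 s, during which the arm holds its last target. There are 200 camera calls.

### The job

Finish the wooden riser for the film display: lay the two loose slats crosswise on its two fixed slats, one at each end, outer edges flush with the fixed slats' ends and their own ends flush too, and let go of them. Then lift the display stand, carry it over the row of film cases without touching the row, and stop with it hovering about 15 mm above the two top slats, upright, centred, its long side bridging squarely from one top slat to the other and touching nothing, so that I can stick felt pads underneath. Finish while holding it there, motionless in the gripper; leave the mug, the tape roll and the flat pile of disc cases where they are.

Things in the scene. Friction and masses are not known exactly. Their poses are not given: they have to be found in the camera images.
- riser: unfinished riser, fixed: white laminate board 150 x 150 x 10 mm, two light wooden slats (130 x 22 x 16 mm high) glued on it along its x axis at y = +54 and -54 mm, tops 26 mm above the desk. Origin: centre of its underside, on the desk; z up. The loose slats belong along its y axis, centred at x = +54 and -54 mm, y = 0; the finished top is 42 mm above the desk.
- slat_a: loose light wooden slat lying on the desk, 22 mm (its x) x 130 mm (its y, long) x 16 mm high, about 30 g. Origin: centre of its underside. Same as slat_b: either may go at either end.
- slat_b: second loose light wooden slat, the same as slat_a: 22 mm (x) x 130 mm (y, long) x 16 mm high. Origin: centre of its underside.
- stand: loose wooden display stand, an upside-down T, about 180 g: base 90 (x) x 130 (y, long side) x 12 mm, a 6 mm thick lip on each long edge (tops 20 mm above the underside), in the middle an upright panel to grip, 14 mm thick (x), 100 long (y), 12 to 97 mm above the underside. Origin: centre of the underside; z up. The same either way round. When hovering, its y lies along the riser's x.
- rack: low white steel rack with a row of five film cases standing on their long edges, fixed to the desk; 210 mm along its x, 80 mm along its y, case tops 141 mm above the desk. Origin: centre of its underside; z up. It stands between the riser (to the robot's left) and the loose parts (to the right).
- mug: white mug, 80 mm wide and 90 mm high, bystander. Origin: centre of its underside.
- tape: roll of clear tape lying flat, 80 mm across and 25 mm high, bystander. Origin: centre of its underside.
- cases: pile of three music disc cases lying flat, 125 (x) x 142 (y) x 43 mm high, bystander. Origin: centre of its underside.
There are look-alikes about, which are no part of the job. Several things have the shape of the riser; the one meant has the colours described above. What is shaped like the slat_b but white is not meant.

How it is judged (in metres and radians):
On the way, in this order (a step that is already met when the one before it is completed fails the run):
1. both loose slats lie crosswise on the riser's fixed slats, one at each end, released and at rest ((((x of slat_a in the frame of riser between 0.044 and 0.064 m and y of slat_a in the frame of riser between -0.012 and 0.012 m and z of slat_a in the frame of riser between 0.022 and 0.03 m and angle between the y axis of slat_a and the y axis of riser, either way round below 0.12 rad and angle between slat_a's own z axis and vertical below 0.06 rad) and (x of slat_b in the frame of riser between -0.064 and -0.044 m and y of slat_b in the frame of riser between -0.012 and 0.012 m and z of slat_b in the frame of riser between 0.022 and 0.03 m and angle between the y axis of slat_b and the y axis of riser, either way round below 0.12 rad and angle between slat_b's own z axis and vertical below 0.06 rad)) or ((x of slat_a in the frame of riser between -0.064 and -0.044 m and y of slat_a in the frame of riser between -0.012 and 0.012 m and z of slat_a in the frame of riser between 0.022 and 0.03 m and angle between the y axis of slat_a and the y axis of riser, either way round below 0.12 rad and angle between slat_a's own z axis and vertical below 0.06 rad) and (x of slat_b in the frame of riser between 0.044 and 0.064 m and y of slat_b in the frame of riser between -0.012 and 0.012 m and z of slat_b in the frame of riser between 0.022 and 0.03 m and angle between the y axis of slat_b and the y axis of riser, either way round below 0.12 rad and angle between slat_b's own z axis and vertical below 0.06 rad))) and contact force between each of slat_a, slat_b and the fingers below 0.1 N and linear speed of each of slat_a, slat_b below 0.02 m/s), for 0.2 s.
2. the stand passes above the row of film cases (x of stand in the frame of rack between -0.14 and 0.14 m and y of stand in the frame of rack between -0.05 and 0.05 m and z of stand in the frame of rack above 0.143 m), for 0.02 s.
At the end, for the whole second after the job is handed in: Slats released at rest on the riser, within 10 mm (along it) and 12 mm (sideways) of their places and 0.12 rad square; stand held still in the fingers, 4 to 28 mm above them, touching neither them, riser nor rack, centred within 12 mm each way, square within 0.12 rad, upright within 0.08 rad (all of step 1 and x of stand in the frame of riser between -0.012 and 0.012 m and y of stand in the frame of riser between -0.012 and 0.012 m and z of stand in the frame of riser between 0.046 and 0.07 m and angle between the y axis of stand and the x axis of riser, either way round below 0.12 rad and angle between stand's own z axis and vertical below 0.08 rad and linear speed of stand below 0.02 m/s and contact force between stand and the fingers above 2 N and contact force between stand and slat_a below 0.05 N and contact force between stand and slat_b below 0.05 N and contact force between stand and riser below 0.05 N and contact force between stand and rack below 0.05 N); the arm keeps its last pose, push and grip.
It fails at once if the row of film cases is touched with more than 2 N (contact force between rack and anything else above 2 N).
It fails at once if the mug is moved more than 20 mm (distance of mug from where it was at the start of the episode above 0.02 m).
It fails at once if the tape roll is moved more than 20 mm (distance of tape from where it was at the start of the episode above 0.02 m).
It fails at once if the pile of disc cases is moved more than 20 mm (distance of cases from where it was at the start of the episode above 0.02 m).
It also fails if it takes over 72 s, if anything falls off the work surface, if the arm or the gripper's body presses on something with over 40 N, if the wrist force passes 120 N, or if a joint passes its speed limit or range.

## Working session

There is one attempt and no reset: what is moved stays moved. The work goes in short steps, Python scripts to look and compute and a tool call to move; the robot and the scene stay as the last step left them, time stands still between calls to the robot, and variables do not carry over. Pictures are saved under pics/ and viewed, at most 10 in all, crops included, and the job is handed in when it is done.

Besides the shell and the picture viewer there is one more tool, called after "Emit:" by a JSON object that holds its "fn" and its "kwargs", one argument or row to a line. drive_tool: Moves the arm, as the interface text tells. Its arguments: {"type":"object","properties":{"plan":{"type":"array"},"claw":{"type":"number"},"newtons":{"type":"number"}},"required":["plan"]}

```bash
mkdir -p pics; cat > h.py <<'E'
import numpy as np, cv2
from rig import bot
def cam(p,o=None):
    f=240/np.tan(np.radians(p["fovy"])/2)
    if "mount" in p:
        M=np.array(p["mount"]); R=np.array(o["tcp_rot"]); t=np.array(o["position"])
        return f,R@M[:3,:3],R@M[:3,3]+t
    return f,np.array(p["rotation"]),np.array(p["origin"])
def toW(p,l,o=None):
    f,R,t=cam(p,o); return R@np.array(l)+t
def ray(p,u,v,z,o=None):
    f,R,t=cam(p,o); d=R@np.array([(u-p["cx"])/f,(v-p["cy"])/f,1]); return t+d*(z-t[2])/d[2]
def proj(p,X,o=None):
    f,R,t=cam(p,o); c=(np.array(X)-t)@R; return c[...,:2]/c[...,2:]*f+[p["cx"],p["cy"]]
E
python3 - <<'E'
from h import *
np.set_printoptions(precision=1,suppress=True)
o=bot.get_obs(); print(o["position"],o["tcp_rot"],bot.grasp_offset,o["time"])
for n in ["scene","side"]:
    p=bot.snapshot(n); cv2.imwrite(f"pics/{n}0.png",p["image"]); print(n,p["origin"],p["fovy"])
    for t in ["riser","slat_a","stand","rack","mug","tape","cases"]:
        for r in bot.place_of(p,t): 
            if r["conf"]>.2: print(n,t,round(r["conf"],2),toW(p,r["location"]),proj(p,toW(p,r["location"])))
E
```

```text
[ 143.4 -607.8  230.5] [[ 1.   0.2 -0. ]
 [ 0.2 -1.   0. ]
 [-0.  -0.  -1. ]] -18.700000000000003 0.0
scene [1042.7  271.3 1052.7] 55.03241693242119
scene riser 0.73 [560.6 297.6   0.7] [434.7 314.7]
scene riser 0.67 [270.  297.   -0.5] [477.4 226.2]
scene riser 0.28 [ 536.9 -381.7    1.7] [214.4 192.2]
scene slat_a 0.95 [ 445.5 -180.1    1.2] [292.3 198.8]
scene slat_a 0.89 [ 630.2 -164.3    2.7] [259.4 251.3]
scene slat_a 0.56 [ 332.5 -318.4    4.7] [273.2 152. ]
scene stand 0.7 [ 539.6 -381.5    0.6] [213.9 193.2]
scene rack 0.59 [547.3  51.4  -0.6] [347.5 264.6]
scene mug 0.68 [771.1  97.5   1.8] [318.5 347.5]
scene tape 0.57 [371.4  27.3  -1.4] [370.6 211.4]
scene cases 0.75 [549.5  51.3   1.1] [347.1 265. ]
scene cases 0.71 [786.4 -80.7  -3. ] [251.7 316.8]
side [214.5 709.3 774.3] 52.40293638354451
side riser 0.85 [557.8 300.5  -2.8] [241.4 363.3]
side riser 0.62 [271.1 297.7  -1.2] [390.  420.7]
side slat_a 0.7 [ 335.  -320.3   -2.1] [440.5 203.3]
side slat_a 0.66 [ 630.6 -165.1    2. ] [310.8 207.6]
side slat_a 0.66 [ 443.  -178.9    0.2] [383.1 224.3]
side slat_a 0.65 [555.8 298.8  -1.5] [242.7 362.6]
side stand 0.7 [ 543.4 -389.     3.6] [372.9 169. ]
side rack 0.69 [542.3  55.7  -2.4] [305.3 277.3]
side mug 0.75 [767.   98.5   1.1] [207.  259.6]
side mug 0.43 [ 443.7 -178.5   -0.2] [382.7 224.4]
side tape 0.66 [374.8  35.6  -0.7] [381.4 293.8]
side cases 0.62 [792.4 -79.1  -4.6] [238.4 213. ]
```

View pics/scene0.png

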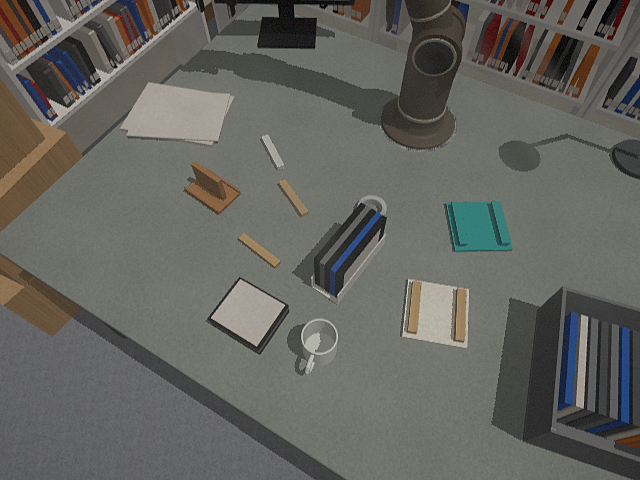

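View pics/side0.png

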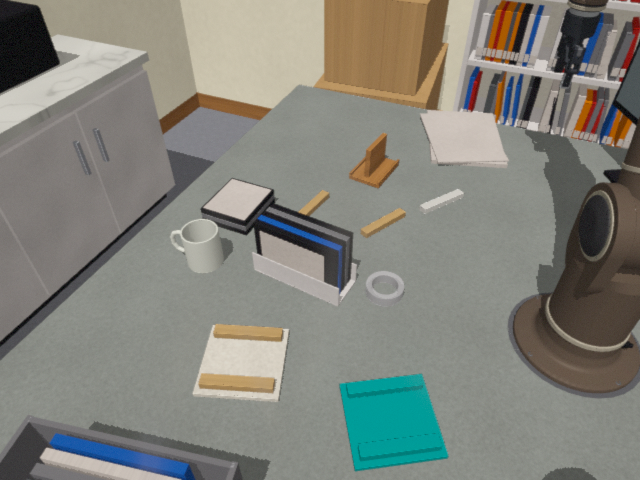

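The scene view shows the white riser with wooden slats at (436,313), the loose wooden slats at (293,198) and (259,250), and the stand at (212,190). The white decoy slat is at (272,152) and the teal riser at (478,226). I'll fit the poses by silhouette next.

```bash
cat > fit.py <<'E'
from h import *
from scipy.optimize import minimize
def box(x0,x1,y0,y1,z0,z1): return np.array([[x,y,z] for x in(x0,x1) for y in(y0,y1) for z in(z0,z1)],float)
MOD=dict(slat=[box(-11,11,-65,65,0,16)],
 riser=[box(-75,75,-75,75,0,10),box(-65,65,43,65,10,26),box(-65,65,-65,-43,10,26)],
 stand=[box(-45,45,-65,65,0,12),box(-45,-39,-65,65,12,20),box(39,45,-65,65,12,20),box(-7,7,-50,50,12,97)],
 rack=[box(-105,105,-40,40,0,50),box(-100,100,-35,35,0,141)])
def pose(v,z,P):
    c,s=np.cos(v[2]),np.sin(v[2]); return P@np.array([[c,s,0],[-s,c,0],[0,0,1]])+[v[0],v[1],z]
def sil(p,o,m,v,z):
    im=np.zeros((480,640),np.uint8)
    for b in MOD[m]:
        q=proj(p,pose(v,z,b),o); cv2.fillConvexPoly(im,cv2.convexHull((q*16).round().astype(np.int32)),255,cv2.LINE_AA,4)
    return im/255.
def fit(views,m,xy,z=0,yaws=np.radians(np.arange(0,180,15))):
    bl=[(p,o,cv2.GaussianBlur(k.astype(np.float64),(0,0),1)) for p,o,k in views]
    def cost(v): 
        c=0
        for p,o,k in bl:
            s=cv2.GaussianBlur(sil(p,o,m,v,z),(0,0),1); c+=1-np.minimum(s,k).sum()/np.maximum(s,k).sum()
        return c/len(bl)
    best=min(([*xy,a] for a in yaws),key=cost)
    for st in (8,3):
        S=np.array([best]+[np.array(best)+d for d in([st,0,0],[0,st,0],[0,0,.015*st])])
        r=minimize(cost,best,method="Nelder-Mead",options=dict(initial_simplex=S,xatol=.02,fatol=1e-5)); best=r.x
    return np.array([best[0],best[1],np.degrees(best[2])]),r.fun
def mask(p,t,X,o=None):
    u=proj(p,np.array(X,float),o); b=None
    for r in bot.outline_of(p,t):
        k=np.asarray(r["pixels"]); yy,xx=np.nonzero(k)
        if len(xx) and np.hypot(xx.mean()-u[0],yy.mean()-u[1])<25+.3*np.sqrt(len(xx)): 
            return k
    return None
E
python3 - <<'E'
from fit import *
np.set_printoptions(precision=1,suppress=True)
ps=[bot.snapshot(n) for n in("scene","side")]
for m,t,X in [("slat","slat_a",(445,-180,8)),("slat","slat_a",(630,-165,8)),("riser","riser",(559,299,8)),("stand","stand",(541,-385,25)),("rack","rack",(545,53,60))]:
    v=[]
    for p in ps:
        k=mask(p,t,X)
        if k is not None: v.append((p,None,k))
    print(m,len(v),[fit([w],m,X[:2]) for w in v],fit(v,m,X[:2]) if v else 0)
o=bot.get_obs(); print(o["time"],o["position"])
E
```

```text
slat 2 [(array([ 445.5, -177.6,  150.8]), np.float64(0.22455530083791053)), (array([ 442.7, -178.4,  153.9]), np.float64(0.15127371694851688))] (array([ 443.9, -178.1,  152.7]), np.float64(0.19574616143774287))
slat 2 [(array([ 630.8, -164.9,  169.7]), np.float64(0.10236643915078514)), (array([ 626.5, -176.7,  177.2]), np.float64(0.45051148747147785))] (array([ 631.1, -164.1,  170.5]), np.float64(0.29365767200979875))
riser 2 [(array([556.4, 297. ,  19.6]), np.float64(0.05706085944809092)), (array([555.1, 296.8, 109.7]), np.float64(0.022597024644893215))] (array([555.1, 296.8, 109.8]), np.float64(0.040554114083227566))
stand 2 [(array([ 540.3, -386.3,   -9.5]), np.float64(0.08880918233454604)), (array([ 538.5, -386.3,   -3.6]), np.float64(0.11169019016611426))] (array([ 538.6, -385.6,   -4.6]), np.float64(0.1053320245060822))
rack 2 [(array([546.2,  52.7,  -5.3]), np.float64(0.04886335678510456)), (array([546.6,  53.3,  -6.9]), np.float64(0.050835204395976885))] (array([546.5,  53. ,  -5.7]), np.float64(0.05121948081221622))
1.4 [ 143.6 -608.3  231.3]
```

```bash
cat > go.py <<'E'
from h import *
def go(x,y,z,ty):
    """tool-axis shift (m) and spin (deg) to put TCP at x,y,z with tool y along world yaw ty (mod 180)"""
    o=bot.get_obs(); R=np.array(o["tcp_rot"]); d=R.T@(np.array([x,y,z])-o["position"])/1000
    cur=np.degrees(np.arctan2(R[1,1],R[0,1])); w=(ty-cur+90)%180-90
    print("t",o["time"],"pos",np.round(o["position"],1),"ty",round(cur,2),"q",np.round(o["q"],0),"gap",o["finger_gap"],"grip",o["grip_force"],"F",np.round(o["wrist_force"],1))
    print("shift",np.round(d,4),"norm",round(np.linalg.norm(d),3),"spin",round(-w,2),"z",np.round(R[:,2],3))
E
python3 - <<'E'
from go import *
go(444,-178,200,152.7)
p=bot.snapshot("wrist"); print(np.round(p["mount"],2),p["fovy"])
ps=bot.snapshot("scene"); a=ray(ps,415,281,26);b=ray(ps,411,332,26); print(a,b,np.degrees(np.arctan2(*(b-a)[1::-1])))
E
```

```text
t 1.4 pos [ 143.6 -608.3  231.3] ty -76.72 q [73. 24. -1. 91.  0. 65. -5.] gap 85.27497355436768 grip 0.0 F [-0.1  0.   0.6]
shift [ 0.3913 -0.3498  0.0313] norm 0.526 spin -49.42 z [ 0. -0. -1.]
[[   0.     -0.96   -0.26   67.46]
 [   1.      0.     -0.     -0.72]
 [   0.     -0.26    0.96 -142.63]
 [   0.      0.      0.      1.  ]] 63.9124845400129
[515.95313333 221.01789673  26.        ] [638.5230949  266.77781576  26.        ] 20.47247099746494
```

Emit:
{"fn": "drive_tool", "kwargs": {
  "plan": [
    [[0.05,-0.044,0.004,0],[0.09,-0.08,0.008,0],[0.13,-0.116,0.01,0],[0.17,-0.152,0.014,0],[0.195,-0.175,0.016,0],[0.195,-0.175,0.016,0]]
  ],
  "claw": 1
}}

```text
time: 2.1
position: [296.5, -388.4, 215.4]
tcp_rot: [[0.972, 0.236, 0.001], [0.236, -0.972, 0.001], [0.001, -0.001, -1.0]]
wrist_force: [-1.1, -0.4, -0.3]
finger_gap: 85.5
grip_force: 0.0
```

Emit:
{"fn": "drive_tool", "kwargs": {
  "plan": [
    [[0.035,-0.03,0.003,-8],[0.07,-0.06,0.006,-16],[0.105,-0.09,0.009,-24],[0.14,-0.12,0.012,-32],[0.17,-0.15,0.014,-40],[0.196,-0.175,0.016,-48],[0.196,-0.175,0.016,-49.4],[0.196,-0.175,0.016,-49.4]]
  ]
}}

```text
time: 2.9
position: [443.9, -177.7, 199.3]
tcp_rot: [[0.458, 0.889, -0.0], [0.889, -0.458, -0.0], [-0.0, -0.0, -1.0]]
wrist_force: [0.6, -0.6, 0.1]
finger_gap: 85.0
grip_force: 0.0
```

```bash
cat > look.py <<'E'
from fit import *
from go import go
def wl(m,t,X,z=0,save=None,yaws=np.radians(np.arange(0,180,15))):
    o=bot.get_obs(); p=bot.snapshot("wrist")
    if save: cv2.imwrite(f"pics/{save}.png",p["image"])
    k=mask(p,t,X,o)
    if k is None: print("none"); return
    r=fit([(p,o,k)],m,X[:2],z,yaws); print(m,np.round(r[0],1),round(r[1],3)); return r[0],o,p,k
E
python3 - <<'E'
from look import *
r=wl("slat","slat_a",(444,-178,8),save="w1")[0]
go(r[0],r[1],120,r[2])
E
```

```text
slat [ 445.  -175.7  152.2] 0.08
t 3.0 pos [ 443.2 -179.2  199.3] ty -27.51 q [ 38.  13. -25. 112.   7.  56. -18.] gap 85.26970686382454 grip 0.0 F [ 0.9 -1.  -0.2]
shift [0.004  0.0001 0.0792] norm 0.079 spin 0.31 z [-0.    -0.001 -1.   ]
```

View pics/w1.png

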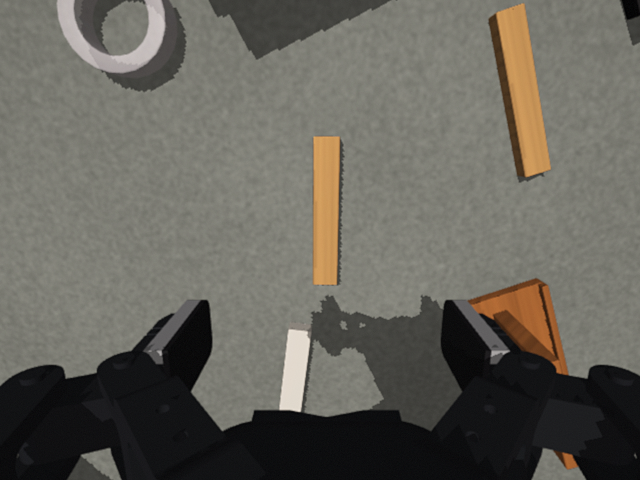

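The wooden slat at (326,210) is centred between the fingers and the white decoy lies at (295,370), so I'm descending to it.

Emit:
{"fn": "drive_tool", "kwargs": {
  "plan": [
    [[0.004,0,0.045,0.3],[0.004,0,0.09,0.3],[0.004,0,0.13,0.3],[0.004,0,0.16,0.3],[0.004,0,0.18,0.3],[0.004,0,0.19,0.3],[0.004,0,0.196,0.3],[0.004,0,0.196,0.3]]
  ],
  "claw": 0.6
}}

```text
time: 3.8
position: [445.4, -174.9, 3.3]
tcp_rot: [[0.465, 0.885, -0.0], [0.885, -0.465, -0.0], [-0.0, 0.0, -1.0]]
wrist_force: [-1.1, 0.1, -0.5]
finger_gap: 51.3
grip_force: 0.0
```

Emit:
{"fn": "drive_tool", "kwargs": {
  "plan": [
    [[0,0,0,0],[0,0,0,0],[0,0,0,0],[0,0,0,0],[0,0,0,0],[0,0,0,0],[0,0,0,0]]
  ],
  "claw": 0,
  "newtons": 30
}}

```text
time: 4.5
position: [446.3, -174.7, 4.4]
tcp_rot: [[0.464, 0.886, 0.002], [0.886, -0.464, -0.001], [-0.0, 0.002, -1.0]]
wrist_force: [-1.6, -0.0, 7.4]
finger_gap: 21.1
grip_force: 30.2
```

Emit:
{"fn": "drive_tool", "kwargs": {
  "plan": [
    [[0,0,-0.02,0],[0,0,-0.06,0],[0,0,-0.11,0],[0,0,-0.16,0],[0,0,-0.2,0],[0,0,-0.22,0],[0,0,-0.22,0]]
  ]
}}

```text
time: 5.2
position: [447.2, -174.8, 226.9]
tcp_rot: [[0.464, 0.886, 0.006], [0.886, -0.464, -0.003], [0.0, 0.007, -1.0]]
wrist_force: [-0.1, -0.4, -0.4]
finger_gap: 21.2
grip_force: 29.5
```

```bash
python3 - <<'E'
from look import *
o=bot.get_obs(); P=np.array(o["position"])
r=wl("slat","slat_a",P,z=P[2]-4,save="w2",yaws=np.radians([152.]))
if r: 
    R=np.array(o["tcp_rot"]); print("in tool",R.T@(np.r_[r[0][:2],P[2]]-P), "yaw rel", (r[0][2]-np.degrees(np.arctan2(R[1,1],R[0,1])))%180)
go(530,200,222,19.8)
go(530,60,222,152.7)
E
```

```text
slat [ 447.1 -176.   152.3] 0.192
in tool [-1.16893393  0.45789978  0.0030871 ] yaw rel 179.88267444124378
t 5.3 pos [ 445.3 -174.4  223.4] ty -27.63 q [ 38.  12. -26. 110.   6.  59. -18.] gap 21.140215667553907 grip 29.512887597084045 F [ 0.8 -0.  -1.5]
shift [ 0.371  -0.0986  0.0011] norm 0.384 spin -47.43 z [ 0.001 -0.001 -1.   ]
t 5.3 pos [ 445.3 -174.4  223.4] ty -27.63 q [ 38.  12. -26. 110.   6.  59. -18.] gap 21.140215667553907 grip 29.512887597084045 F [ 0.8 -0.  -1.5]
shift [ 0.2469 -0.0336  0.0012] norm 0.249 spin -0.33 z [ 0.001 -0.001 -1.   ]
```

Emit:
{"fn": "drive_tool", "kwargs": {
  "plan": [
    [[0.035,-0.005,0,0],[0.08,-0.011,0,0],[0.125,-0.017,0,0],[0.17,-0.023,0,0],[0.21,-0.028,0,0],[0.235,-0.032,0,0],[0.247,-0.034,0,0],[0.247,-0.034,0,0]]
  ]
}}

```text
time: 6.1
position: [529.3, 61.7, 221.9]
tcp_rot: [[0.461, 0.887, -0.002], [0.887, -0.461, 0.001], [-0.001, -0.002, -1.0]]
wrist_force: [0.4, -0.6, -0.7]
finger_gap: 21.1
grip_force: 29.5
```

```bash
python3 - <<'E'
from go import *
go(530,285,222,19.8)
E
```

```text
t 6.1 pos [529.3  61.7 221.9] ty -27.46 q [ 15.  19. -33. 103.  11.  62. -50.] gap 21.080464598827604 grip 29.5084547996521 F [ 0.4 -0.6 -0.7]
shift [ 0.1985 -0.1024  0.    ] norm 0.223 spin -47.26 z [-0.002  0.001 -1.   ]
```

Emit:
{"fn": "drive_tool", "kwargs": {
  "plan": [
    [[0.03,-0.015,0,-6],[0.06,-0.031,0,-13],[0.09,-0.046,0,-20],[0.12,-0.062,0,-27],[0.15,-0.077,0,-34],[0.18,-0.093,0,-41],[0.198,-0.102,0,-47.3],[0.198,-0.102,0,-47.3]]
  ]
}}

```text
time: 6.9
position: [530.7, 284.1, 222.4]
tcp_rot: [[-0.342, 0.94, -0.002], [0.94, 0.342, 0.0], [0.001, -0.001, -1.0]]
wrist_force: [-0.0, -0.3, -0.0]
finger_gap: 20.9
grip_force: 29.5
```

```bash
python3 - <<'E'
from look import *
ps=[(p,None) for p in (bot.snapshot("side"),bot.snapshot("scene"))]
for p,_ in ps:
    k=mask(p,"riser",(555,297,8))
    if k is not None: print(fit([(p,None,k)],"riser",(555,297),0,np.radians([19.8])))
r=wl("riser","riser",(555,297,8),save="w3",yaws=np.radians([19.8]))
go(504.3,278.5,80,19.8)
E
```

```text
(array([554.16992588, 298.30400873,  19.70186062]), np.float64(0.035913977936256725))
riser [557.  299.8  19.7] 0.342
t 7.2 pos [531.9 281.  223.1] ty 19.48 q [ -1.  28. -44.  93.  21.  67. -31.] gap 21.084179730812586 grip 29.508662223815918 F [ 0.2 -0.7  0. ]
shift [ 0.007  -0.0269  0.1431] norm 0.146 spin -0.32 z [ 0.    -0.001 -1.   ]
```

View pics/w3.png

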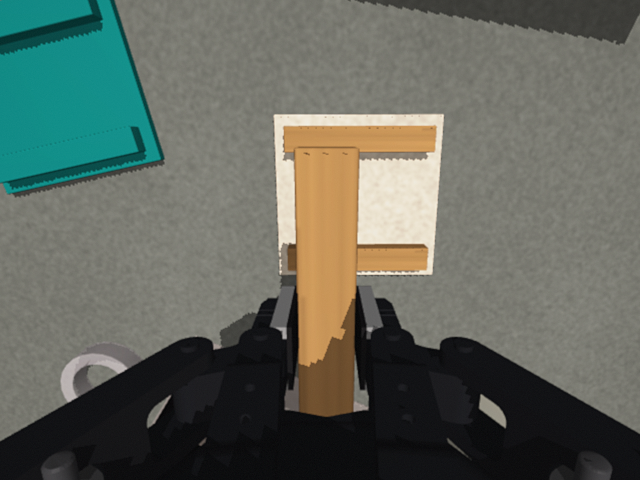

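The held slat covers the board's middle. The riser board's corners are at (274,115), (443,115), (432,274) and (279,274), with its slats running along image x. I'll measure from those corners.

```bash
python3 - <<'E'
from look import *
o=bot.get_obs(); p=bot.snapshot("wrist")
C=np.array([ray(p,u,v,10,o)[:2] for u,v in [(274.5,115),(443,115),(432.5,274.5),(279.5,274.5)]])
print(C.round(1),C.mean(0),[np.linalg.norm(C[i]-C[i-1]).round(1) for i in range(4)])
for a,b in((0,1),(3,2),(3,0),(2,1)): d=C[b]-C[a]; print(np.degrees(np.arctan2(d[1],d[0])))
# slat outer corners at z=26
S=np.array([ray(p,u,v,26,o)[:2] for u,v in [(284,126),(436,126),(427.5,270)]]); print(S,(S[0]+S[2])/2)
E
```

```text
[[461.9 346.3]
 [601.6 395.9]
 [653.  256. ]
 [511.4 205.7]] [556.96009363 300.96950112] [np.float64(149.0), np.float64(148.2), np.float64(149.0), np.float64(150.2)]
19.54867133705415
19.54701614436677
109.40940346255776
110.17804729847413
[[474.32661431 340.44065539]
 [595.52602884 383.47527512]
 [640.35574714 262.53243944]] [557.34118072 301.48654741]
```

```bash
python3 - <<'E'
from go import *
go(505.2,280.8,60,19.7)
E
```

```text
t 7.25 pos [531.8 281.4 223.3] ty 19.52 q [ -1.  28. -44.  93.  21.  67. -31.] gap 21.154664328544886 grip 29.50841188430786 F [-0.2  0.6 -0.6]
shift [ 0.0085 -0.0253  0.1633] norm 0.165 spin -0.18 z [ 0.    -0.001 -1.   ]
```

Emit:
{"fn": "drive_tool", "kwargs": {
  "plan": [
    [[0.003,-0.008,0.03,0],[0.006,-0.017,0.07,0],[0.0085,-0.025,0.11,-0.2],[0.0085,-0.025,0.145,-0.2],[0.0085,-0.025,0.16,-0.2],[0.0085,-0.025,0.164,-0.2],[0.0085,-0.025,0.164,-0.2]]
  ]
}}

```text
time: 7.95
position: [505.6, 282.9, 59.9]
tcp_rot: [[-0.34, 0.941, 0.001], [0.941, 0.34, 0.0], [0.0, 0.001, -1.0]]
wrist_force: [0.5, -0.6, 0.0]
finger_gap: 21.3
grip_force: 29.5
```

```bash
python3 - <<'E'
from look import *
go(505.2,280.8,30,19.7)
o=bot.get_obs(); p=bot.snapshot("wrist"); cv2.imwrite("pics/w4.png",p["image"])
go(505.2,280.8,30,19.7)
E
```

```text
t 7.95 pos [505.6 282.9  59.9] ty 19.85 q [ -6.  37. -39. 105.  30.  49. -39.] gap 21.3282760429953 grip 29.52092617750168 F [ 0.5 -0.6  0. ]
shift [-0.0018 -0.0011  0.0299] norm 0.03 spin 0.15 z [ 0.001  0.    -1.   ]
t 8.0 pos [505.9 283.2  60.6] ty 19.85 q [ -6.  36. -39. 105.  30.  49. -39.] gap 21.14768213195308 grip 29.521004855632782 F [0.7 0.3 0.8]
shift [-0.002  -0.0015  0.0306] norm 0.031 spin 0.15 z [ 0.002  0.001 -1.   ]
```

View pics/w4.png

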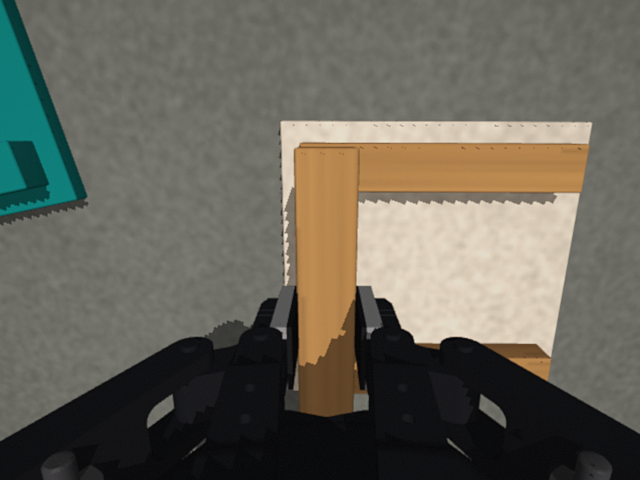

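The held slat sits over the left end: its far end's corners are at (295,149) and (358,149), and the fixed slat's outer edge runs from (300,143) to (588,144). I'll check the relation in numbers.

```bash
python3 - <<'E'
from look import *
o=bot.get_obs(); p=bot.snapshot("wrist"); R=np.array(o["tcp_rot"]);P=np.array(o["position"])
for u,v,z in [(300,143,26),(588,144,26),(281,121,10),(591,122,10),(295.5,149,72),(358,149,72)]:
    print((u,v),(R.T@(ray(p,u,v,z,o)-P)*1).round(1)[:2])
E
```

```text
(300, 143) [ 64.2 -10.5]
(588, 144) [ 63.9 118.3]
(281, 121) [ 74.1 -20.5]
(591, 122) [ 73.9 128.5]
(295.5, 149) [63. -9.]
(358, 149) [63.  11.7]
```

Emit:
{"fn": "drive_tool", "kwargs": {
  "plan": [
    [[0.001,-0.001,0.012,0],[0.001,-0.001,0.022,0],[0.001,-0.001,0.027,0],[0.001,-0.001,0.029,0],[0.001,-0.001,0.03,0],[0.001,-0.001,0.03,0]]
  ]
}}

```text
time: 8.65
position: [503.2, 282.8, 30.4]
tcp_rot: [[-0.34, 0.94, -0.0], [0.94, 0.34, -0.002], [-0.002, -0.001, -1.0]]
wrist_force: [-6.5, -4.8, 16.3]
finger_gap: 20.7
grip_force: 31.5
```

Emit:
{"fn": "drive_tool", "kwargs": {
  "plan": [
    [[0,0,-0.001,0],[0,0,-0.001,0],[0,0,-0.001,0],[0,0,-0.001,0]]
  ],
  "claw": 0.5
}}

```text
time: 9.05
position: [503.6, 283.2, 30.0]
tcp_rot: [[-0.34, 0.94, -0.0], [0.94, 0.34, -0.0], [0.0, -0.0, -1.0]]
wrist_force: [0.7, -0.1, -0.4]
finger_gap: 43.1
grip_force: 0.0
```

Emit:
{"fn": "drive_tool", "kwargs": {
  "plan": [
    [[0,0,-0.02,0],[0,0,-0.06,0],[0,0,-0.1,0],[0,0,-0.14,0],[0,0,-0.18,0],[0,0,-0.19,0],[0,0,-0.19,0]]
  ]
}}

```text
time: 9.75
position: [504.4, 283.8, 221.9]
tcp_rot: [[-0.34, 0.94, 0.003], [0.94, 0.34, 0.001], [0.0, 0.003, -1.0]]
wrist_force: [-0.4, 0.4, -0.7]
finger_gap: 42.7
grip_force: 0.0
```

```bash
python3 - <<'E'
from look import *
o=bot.get_obs(); p=bot.snapshot("wrist"); cv2.imwrite("pics/w5.png",p["image"])
go(520,60,222,19.7)
E
```

```text
t 9.8 pos [503.8 283.1 220.1] ty 19.86 q [ -1.  26. -46.  97.  20.  66. -32.] gap 42.65864077638387 grip 0.0 F [-0.  -1.3 -0.1]
shift [-0.2153 -0.0605 -0.0018] norm 0.224 spin 0.16 z [ 0.001 -0.    -1.   ]
```

View pics/w5.png

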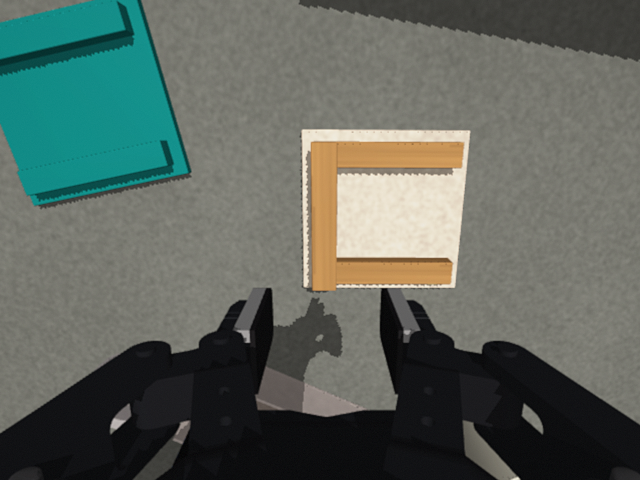

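```bash
python3 - <<'E'
from look import *
o=bot.get_obs(); p=bot.snapshot("wrist")
f=np.array([ray(p,u,v,10,o)[:2] for u,v in [(302,130),(470,130.5),(456.5,288.5)]]); c=(f[0]+f[2])/2; print("riser",c)
s=np.array([ray(p,u,v,42,o)[:2] for u,v in [(311.5,141),(337,141.5),(336,290.5),(313,291)]]); print(s.round(1))
a=np.radians(19.7); M=np.array([[np.cos(a),np.sin(a)],[-np.sin(a),np.cos(a)]])
print("slat in riser",M@(s.mean(0)-c)); d=s[0]-s[3]; print(np.degrees(np.arctan2(d[1],d[0]))-90)
go(567,60,222,19.7)
E
```

```text
riser [556.24692518 299.42586767]
[[472.4 339.1]
 [491.8 345.8]
 [535.9 224.3]
 [516.7 216.9]]
slat in riser [-55.01474346   0.6768683 ]
19.9484759429495
t 9.85 pos [503.3 282.6 219.1] ty 19.87 q [ -1.  26. -46.  97.  20.  66. -32.] gap 42.383756560684276 grip 0.0 F [0.6 0.3 0.4]
shift [-0.231  -0.0158 -0.0028] norm 0.232 spin 0.17 z [-0.001 -0.001 -1.   ]
```

Emit:
{"fn": "drive_tool", "kwargs": {
  "plan": [
    [[-0.035,-0.002,-0.003,0],[-0.08,-0.005,-0.003,0],[-0.125,-0.008,-0.003,0],[-0.17,-0.011,-0.003,0],[-0.215,-0.014,-0.003,0],[-0.231,-0.016,-0.003,0]]
  ],
  "claw": 0.8
}}

```text
time: 10.45
position: [567.4, 54.3, 220.6]
tcp_rot: [[-0.334, 0.943, -0.004], [0.943, 0.334, -0.002], [-0.001, -0.004, -1.0]]
wrist_force: [1.0, 0.1, -0.1]
finger_gap: 68.4
grip_force: 0.0
```

Emit:
{"fn": "drive_tool", "kwargs": {
  "plan": [
    [[-0.035,-0.002,0,5],[-0.07,-0.005,0,10],[-0.105,-0.008,0,15],[-0.14,-0.01,0,20],[-0.175,-0.012,0,25],[-0.21,-0.014,0,29],[-0.232,-0.016,0,29.7],[-0.232,-0.016,0,29.7]]
  ]
}}

```text
time: 11.25
position: [630.6, -166.7, 221.1]
tcp_rot: [[0.174, 0.985, -0.003], [0.985, -0.174, -0.001], [-0.001, -0.003, -1.0]]
wrist_force: [0.3, -0.4, 0.5]
finger_gap: 68.7
grip_force: 0.0
```

```bash
python3 - <<'E'
from look import *
r=wl("slat","slat_a",(631,-164.5,8),save="w6",yaws=np.radians([170.]))
go(r[0][0],r[0][1],3,r[0][2])
E
```

```text
slat [ 631.1 -161.2  170.3] 0.047
t 11.35 pos [ 630.6 -161.9  222. ] ty -9.71 q [ 32.  30. -33.  86.  17.  68. -13.] gap 68.06344267199478 grip 0.0 F [-0.4  0.5 -0.5]
shift [0.0005 0.0009 0.219 ] norm 0.219 spin -0.05 z [-0.002  0.002 -1.   ]
```

Emit:
{"fn": "drive_tool", "kwargs": {
  "plan": [
    [[0,0.001,0.04,0],[0,0.001,0.085,0],[0,0.001,0.13,0],[0,0.001,0.17,0],[0,0.001,0.2,0],[0,0.001,0.213,0],[0,0.001,0.219,0],[0,0.001,0.219,0]]
  ],
  "claw": 0.6
}}

```text
time: 12.15
position: [632.4, -162.2, 4.7]
tcp_rot: [[0.169, 0.986, 0.0], [0.986, -0.169, 0.0], [0.001, 0.0, -1.0]]
wrist_force: [0.2, -0.4, 0.2]
finger_gap: 51.3
grip_force: 0.0
```

Emit:
{"fn": "drive_tool", "kwargs": {
  "plan": [
    [[0,0,0,0],[0,0,0,0],[0,0,0,0],[0,0,0,0],[0,0,0,0],[0,0,0,0],[0,0,0,0]]
  ],
  "claw": 0
}}

```text
time: 12.85
position: [633.2, -163.4, 6.2]
tcp_rot: [[0.171, 0.985, 0.003], [0.985, -0.171, -0.001], [-0.0, 0.003, -1.0]]
wrist_force: [-0.7, -1.1, 7.0]
finger_gap: 21.1
grip_force: 30.3
```

Emit:
{"fn": "drive_tool", "kwargs": {
  "plan": [
    [[0,0,-0.02,0],[0,0,-0.06,0],[0,0,-0.11,0],[0,0,-0.16,0],[0,0,-0.2,0],[0,0,-0.22,0],[0,0,-0.22,0]]
  ]
}}

```text
time: 13.55
position: [633.8, -163.3, 229.1]
tcp_rot: [[0.171, 0.985, 0.007], [0.985, -0.171, -0.002], [-0.001, 0.007, -1.0]]
wrist_force: [1.1, 0.7, 0.5]
finger_gap: 21.0
grip_force: 29.5
```

```bash
python3 - <<'E'
from look import *
o=bot.get_obs(); P=np.array(o["position"])
r=wl("slat","slat_a",P,z=P[2]-4,save="w7",yaws=np.radians([170.]))
if r: 
    R=np.array(o["tcp_rot"]); print("in tool",R.T@(np.r_[r[0][:2],P[2]]-P), "yaw rel", (r[0][2]-np.degrees(np.arctan2(R[1,1],R[0,1])))%180)
go(617,80,222,-9.7)
E
```

```text
slat [ 634.6 -162.7  170. ] 0.189
in tool [0.81566964 0.68009932 0.00433945] yaw rel 179.8460227830632
t 13.65 pos [ 631.8 -163.4  224.6] ty -9.83 q [ 32.  30. -33.  86.  17.  69. -13.] gap 21.1556259405118 grip 29.506112337112427 F [-0.1 -0.4 -1.5]
shift [ 0.2373 -0.0562  0.0025] norm 0.244 spin -0.13 z [ 0.001 -0.001 -1.   ]
```

Emit:
{"fn": "drive_tool", "kwargs": {
  "plan": [
    [[0.035,-0.008,0,0],[0.08,-0.019,0,0],[0.125,-0.03,0,0],[0.17,-0.04,0,0],[0.21,-0.05,0,0],[0.237,-0.056,0,0],[0.237,-0.056,0,0]]
  ]
}}

```text
time: 14.35
position: [615.4, 85.9, 222.9]
tcp_rot: [[0.163, 0.987, -0.003], [0.987, -0.163, 0.003], [0.002, -0.003, -1.0]]
wrist_force: [-0.1, -0.7, -0.3]
finger_gap: 21.3
grip_force: 29.5
```

Emit:
{"fn": "drive_tool", "kwargs": {
  "plan": [
    [[0.035,-0.008,0,-5],[0.07,-0.016,0,-10],[0.105,-0.024,0,-15],[0.14,-0.032,0,-20],[0.175,-0.04,0,-25],[0.21,-0.047,0,-29],[0.232,-0.052,0,-29.5],[0.232,-0.052,0,-29.5]]
  ]
}}

```text
time: 15.15
position: [603.5, 320.8, 222.3]
tcp_rot: [[-0.342, 0.94, -0.003], [0.94, 0.342, 0.001], [0.002, -0.003, -1.0]]
wrist_force: [0.6, 0.8, 0.5]
finger_gap: 20.7
grip_force: 29.5
```

```bash
python3 - <<'E'
from look import *
bot.snapshot("side")
go(605.3,318.7,60,19.7)
E
```

```text
t 15.2 pos [604.5 318.2 222.4] ty 19.82 q [ -6.  36. -42.  81.  24.  73. -30.] gap 20.994622626855584 grip 29.507941603660583 F [ 0.3 -0.5 -0.5]
shift [0.0002 0.0014 0.1624] norm 0.162 spin 0.12 z [-0.003 -0.001 -1.   ]
```

Emit:
{"fn": "drive_tool", "kwargs": {
  "plan": [
    [[0,0.001,0.03,0],[0,0.001,0.07,0],[0,0.001,0.11,0],[0,0.001,0.145,0],[0,0.001,0.16,0],[0,0.001,0.162,0],[0,0.001,0.162,0]]
  ]
}}

```text
time: 15.9
position: [607.2, 317.3, 63.1]
tcp_rot: [[-0.336, 0.942, 0.001], [0.942, 0.336, 0.0], [0.0, 0.001, -1.0]]
wrist_force: [-1.0, 0.0, 0.5]
finger_gap: 21.2
grip_force: 29.5
```

```bash
python3 - <<'E'
from look import *
bot.snapshot("side")
o=bot.get_obs(); p=bot.snapshot("wrist"); cv2.imwrite("pics/w8.png",p["image"])
go(605.3,318.7,30.5,19.7)
E
```

```text
t 16.0 pos [607.6 318.2  64.4] ty 19.65 q [ -8.  44. -38.  89.  31.  57. -35.] gap 21.158464997327023 grip 29.521049559116364 F [-0.2  0.3 -0.6]
shift [ 0.0013 -0.0021  0.0339] norm 0.034 spin -0.05 z [ 0.003  0.001 -1.   ]
```

View pics/w8.png

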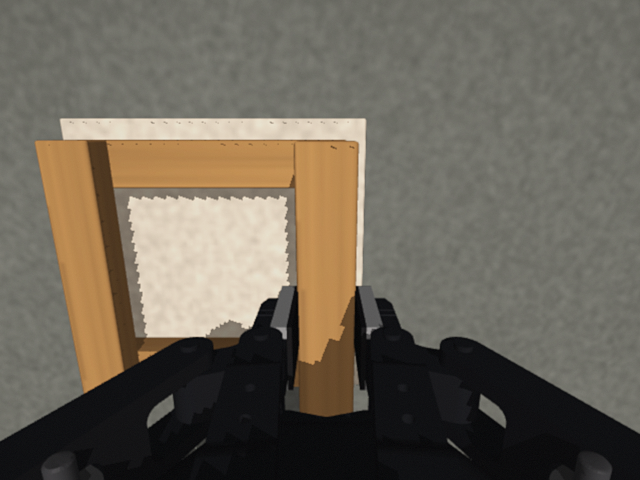

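The second slat hangs over the right end. The board's far corners are at (61,119) and (366,119), and the held slat's far corners at (295,142) and (357,142).

```bash
python3 - <<'E'
from look import *
o=bot.get_obs(); p=bot.snapshot("wrist"); R=np.array(o["tcp_rot"]);P=np.array(o["position"]); print(P)
for u,v,z in [(61,119,10),(366,119,10),(36,140.5,42),(295,142,76),(357.5,142,76)]:
    print((u,v),(R.T@(ray(p,u,v,z,o)-P)*1).round(1)[:2])
E
```

```text
[607.64559222 318.16738679  64.37592218]
(61, 119) [  75.1 -128.1]
(366, 119) [75.3 20.6]
(36, 140.5) [  65.3 -119. ]
(295, 142) [65.3 -9.1]
(357.5, 142) [65.3 11.5]
```

Emit:
{"fn": "drive_tool", "kwargs": {
  "plan": [
    [[0,-0.001,0.012,0],[0,-0.001,0.022,0],[0,-0.001,0.028,0],[0,-0.001,0.031,0],[0,-0.001,0.032,0],[0,-0.001,0.032,0]]
  ]
}}

```text
time: 16.65
position: [605.0, 316.8, 32.0]
tcp_rot: [[-0.337, 0.942, -0.001], [0.942, 0.337, -0.002], [-0.002, -0.001, -1.0]]
wrist_force: [-7.0, -6.3, 18.2]
finger_gap: 21.1
grip_force: 31.8
```

Emit:
{"fn": "drive_tool", "kwargs": {
  "plan": [
    [[0,0,-0.001,0],[0,0,-0.001,0],[0,0,-0.001,0],[0,0,-0.001,0]]
  ],
  "claw": 0.5
}}

```text
time: 17.05
position: [605.4, 317.3, 30.8]
tcp_rot: [[-0.337, 0.942, -0.001], [0.942, 0.337, -0.0], [0.0, -0.001, -1.0]]
wrist_force: [-0.2, 0.4, -0.7]
finger_gap: 42.9
grip_force: 0.0
```

Emit:
{"fn": "drive_tool", "kwargs": {
  "plan": [
    [[0,0,-0.02,0],[0,0,-0.06,0],[0,0,-0.1,0],[0,0,-0.14,0],[0,0,-0.18,0],[0,0,-0.19,0],[0,0,-0.19,0]]
  ]
}}

```text
time: 17.75
position: [606.2, 318.0, 223.3]
tcp_rot: [[-0.337, 0.942, 0.003], [0.942, 0.337, 0.002], [0.0, 0.003, -1.0]]
wrist_force: [-0.9, 0.7, -1.0]
finger_gap: 42.9
grip_force: 0.0
```

```bash
python3 - <<'E'
from look import *
p=bot.snapshot("side")
o=bot.get_obs(); p=bot.snapshot("wrist"); cv2.imwrite("pics/w9.png",p["image"])
go(570,60,222,-5)
E
```

```text
t 17.85 pos [605.2 316.8 219.8] ty 19.68 q [ -6.  36. -42.  81.  24.  72. -30.] gap 42.29681231350989 grip 0.0 F [ 1.  -0.1  0.1]
shift [-0.23   -0.1196 -0.0018] norm 0.259 spin 24.68 z [-0.001 -0.001 -1.   ]
```

View pics/w9.png

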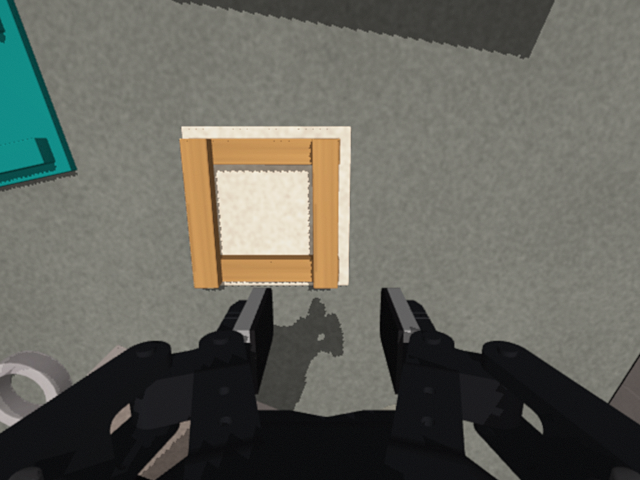

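Both loose slats lie flush on the riser, at (200,213) and (325,213) in the picture. Next is the stand.

Emit:
{"fn": "drive_tool", "kwargs": {
  "plan": [
    [[-0.035,-0.018,-0.002,0],[-0.078,-0.04,-0.002,0],[-0.12,-0.062,-0.002,0],[-0.165,-0.085,-0.002,0],[-0.21,-0.108,-0.002,0],[-0.23,-0.12,-0.002,0]]
  ],
  "claw": 0.8
}}

```text
time: 18.45
position: [568.7, 54.2, 220.6]
tcp_rot: [[-0.332, 0.943, -0.004], [0.943, 0.332, -0.003], [-0.001, -0.005, -1.0]]
wrist_force: [1.1, -0.8, -1.2]
finger_gap: 68.0
grip_force: 0.0
```

Emit:
{"fn": "drive_tool", "kwargs": {
  "plan": [
    [[-0.035,-0.015,0,4],[-0.07,-0.03,0,8],[-0.105,-0.045,0,12],[-0.14,-0.06,0,16],[-0.175,-0.076,0,20],[-0.202,-0.088,0,24.7],[-0.202,-0.088,0,24.7],[-0.202,-0.088,0,24.7]]
  ]
}}

```text
time: 19.25
position: [554.7, -159.7, 222.1]
tcp_rot: [[0.089, 0.996, -0.002], [0.996, -0.089, 0.001], [0.001, -0.002, -1.0]]
wrist_force: [0.3, -0.6, -0.7]
finger_gap: 68.1
grip_force: 0.0
```

```bash
python3 - <<'E'
from look import *
go(539,-386,222,-6)
E
```

```text
t 19.25 pos [ 554.7 -159.7  222.1] ty -5.11 q [ 38.  24. -36.  97.  15.  64.  -7.] gap 68.08044828940147 grip 0.0 F [ 0.3 -0.6 -0.7]
shift [-2.268e-01  4.600e-03 -2.000e-04] norm 0.227 spin 0.89 z [-0.002  0.001 -1.   ]
```

Emit:
{"fn": "drive_tool", "kwargs": {
  "plan": [
    [[-0.035,0.001,0,0],[-0.08,0.002,0,0],[-0.125,0.003,0,0.5],[-0.17,0.004,0,0.9],[-0.21,0.005,0,0.9],[-0.227,0.005,0,0.9],[-0.227,0.005,0,0.9],[-0.227,0.005,0,0.9]]
  ]
}}

```text
time: 20.05
position: [541.3, -383.5, 222.8]
tcp_rot: [[0.101, 0.995, 0.0], [0.995, -0.101, 0.002], [0.002, -0.0, -1.0]]
wrist_force: [0.6, 0.7, 0.5]
finger_gap: 68.2
grip_force: 0.0
```

```bash
python3 - <<'E'
from look import *
bot.snapshot("side")
r=wl("stand","stand",(539,-386,30),save="w10",yaws=np.radians([-6.]))
if r: go(r[0][0],r[0][1],48,r[0][2])
E
```

```text
stand [ 541.1 -381.6   -7.1] 0.023
t 20.2 pos [ 541.4 -383.4  223.5] ty -5.72 q [ 52.  31. -31.  85.  17.  69.  13.] gap 68.29104159907524 grip 0.0 F [-0.9  0.2 -1.2]
shift [ 0.0015 -0.0006  0.1755] norm 0.176 spin 1.4 z [ 0.001  0.001 -1.   ]
```

View pics/w10.png

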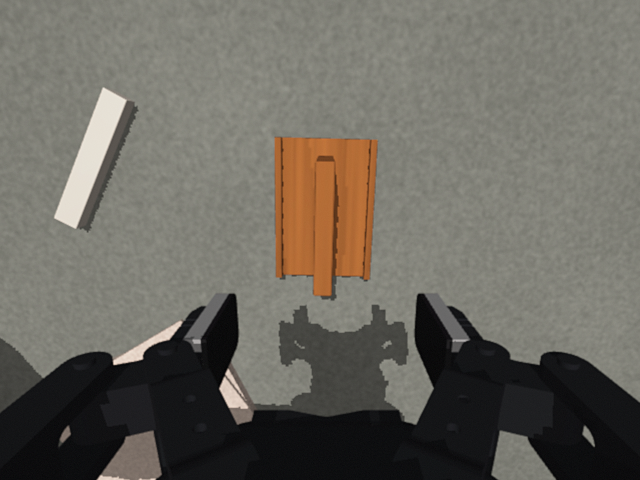

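The stand at (326,210) is square between the fingers, with its panel in the middle.

Emit:
{"fn": "drive_tool", "kwargs": {
  "plan": [
    [[0.0015,-0.0005,0.04,1],[0.0015,-0.0005,0.085,1.4],[0.0015,-0.0005,0.125,1.4],[0.0015,-0.0005,0.155,1.4],[0.0015,-0.0005,0.17,1.4],[0.0015,-0.0005,0.175,1.4],[0.0015,-0.0005,0.175,1.4]]
  ]
}}

```text
time: 20.9
position: [540.7, -384.0, 48.9]
tcp_rot: [[0.127, 0.992, 0.001], [0.992, -0.127, -0.0], [-0.0, 0.001, -1.0]]
wrist_force: [0.7, -0.7, 1.0]
finger_gap: 68.7
grip_force: 0.0
```

Emit:
{"fn": "drive_tool", "kwargs": {
  "plan": [
    [[0,0,0,0],[0,0,0,0],[0,0,0,0],[0,0,0,0],[0,0,0,0],[0,0,0,0],[0,0,0,0],[0,0,0,0]]
  ],
  "claw": 0,
  "newtons": 60
}}

```text
time: 21.7
position: [540.2, -384.8, 49.1]
tcp_rot: [[0.128, 0.992, 0.001], [0.992, -0.128, -0.001], [-0.001, 0.001, -1.0]]
wrist_force: [-1.8, 0.7, 6.6]
finger_gap: 13.1
grip_force: 61.1
```

```bash
python3 - <<'E'
from look import *
bot.snapshot("side")
go(541,-382,240,-7)
E
```

```text
t 21.75 pos [ 540.2 -384.8   49.1] ty -7.33 q [ 50.  41. -27.  93.  23.  51.   6.] gap 13.57706122264917 grip 61.09739899635315 F [-1.5  1.1  5.7]
shift [ 0.0028  0.0006 -0.1909] norm 0.191 spin -0.33 z [ 0.001 -0.001 -1.   ]
```

Emit:
{"fn": "drive_tool", "kwargs": {
  "plan": [
    [[0,0,-0.015,0],[0,0,-0.05,0],[0,0,-0.09,0],[0,0,-0.13,0],[0,0,-0.165,0],[0,0,-0.185,0],[0,0,-0.19,0],[0,0,-0.19,0]]
  ]
}}

```text
time: 22.55
position: [540.1, -384.5, 239.0]
tcp_rot: [[0.127, 0.992, 0.001], [0.992, -0.127, -0.001], [-0.001, 0.001, -1.0]]
wrist_force: [0.4, 0.7, -3.2]
finger_gap: 13.3
grip_force: 60.0
```

```bash
python3 - <<'E'
from look import *
o=bot.get_obs(); P=np.array(o["position"]); 
r=wl("stand","stand",P-[0,0,30],z=P[2]-49,yaws=np.radians([-7.]))
if r:
    R=np.array(o["tcp_rot"]); print("in tool",R.T@(np.r_[r[0][:2],P[2]]-P),"yaw rel",r[0][2]-np.degrees(np.arctan2(R[1,1],R[0,1])))
go(547,-165,240,-7.3)
go(547,55,240,-7.3)
E
```

```text
stand [ 541.3 -381.4   -7. ] 0.241
in tool [ 3.15669612e+00  8.84334930e-01 -1.08304572e-03] yaw rel 0.3433284998695951
t 22.65 pos [ 539.2 -384.2  236.8] ty -7.31 q [ 52.  30. -31.  84.  16.  71.  11.] gap 13.712306269586499 grip 60.032386779785156 F [ 0.2 -0.8 -2.3]
shift [ 0.2184 -0.0202 -0.003 ] norm 0.219 spin -0.01 z [-0.002  0.001 -1.   ]
t 22.65 pos [ 539.2 -384.2  236.8] ty -7.31 q [ 52.  30. -31.  84.  16.  71.  11.] gap 13.712306269586499 grip 60.032386779785156 F [ 0.2 -0.8 -2.3]
shift [ 0.4366 -0.0482 -0.0027] norm 0.439 spin -0.01 z [-0.002  0.001 -1.   ]
```

Emit:
{"fn": "drive_tool", "kwargs": {
  "plan": [
    [[0.02,-0.002,0,0],[0.055,-0.006,-0.001,0],[0.09,-0.01,-0.002,0],[0.125,-0.014,-0.003,0],[0.16,-0.018,-0.003,0],[0.195,-0.022,-0.003,0],[0.218,-0.024,-0.003,0],[0.218,-0.024,-0.003,0]]
  ]
}}

```text
time: 23.45
position: [543.6, -159.5, 240.5]
tcp_rot: [[0.121, 0.993, -0.001], [0.993, -0.121, 0.002], [0.002, -0.002, -1.0]]
wrist_force: [0.3, 0.0, -1.3]
finger_gap: 13.7
grip_force: 60.0
```

Emit:
{"fn": "drive_tool", "kwargs": {
  "plan": [
    [[0.02,-0.002,0,0],[0.055,-0.006,0,0],[0.09,-0.01,0,0],[0.125,-0.014,0,0],[0.16,-0.018,0,0],[0.195,-0.022,0,0],[0.218,-0.024,0,0],[0.218,-0.024,0,0]]
  ]
}}

```text
time: 24.25
position: [546.9, 58.3, 240.6]
tcp_rot: [[0.122, 0.993, -0.001], [0.993, -0.122, 0.002], [0.002, -0.002, -1.0]]
wrist_force: [-0.5, 0.7, -1.6]
finger_gap: 13.1
grip_force: 60.0
```

```bash
python3 - <<'E'
from look import *
go(555.5,300,240,-70.3)
E
```

```text
t 24.25 pos [546.9  58.3 240.6] ty -6.99 q [ 21.  21. -41.  99.  15.  66. -31.] gap 13.072817444516787 grip 59.963183999061584 F [-0.5  0.7 -1.6]
shift [ 0.2409 -0.0209  0.001 ] norm 0.242 spin 63.31 z [-0.001  0.002 -1.   ]
```

Emit:
{"fn": "drive_tool", "kwargs": {
  "plan": [
    [[0.02,-0.002,0,0],[0.055,-0.005,0,5],[0.09,-0.008,0,12],[0.125,-0.011,0,19],[0.16,-0.014,0,26],[0.195,-0.017,0,33],[0.225,-0.02,0,38],[0.241,-0.021,0,43]]
  ]
}}

```text
time: 25.05
position: [556.9, 297.8, 240.0]
tcp_rot: [[0.771, 0.637, -0.002], [0.637, -0.771, 0.0], [-0.001, -0.001, -1.0]]
wrist_force: [-0.1, 0.7, -0.5]
finger_gap: 13.0
grip_force: 60.0
```

Emit:
{"fn": "drive_tool", "kwargs": {
  "plan": [
    [[0,0,0,5],[0,0,0,11],[0,0,0,17],[0,0,0,20.3],[0,0,0,20.3],[0,0,0,20.3]]
  ]
}}

```text
time: 25.65
position: [557.9, 294.9, 240.5]
tcp_rot: [[0.943, 0.333, -0.001], [0.333, -0.943, -0.001], [-0.001, 0.001, -1.0]]
wrist_force: [-0.1, -0.0, -0.7]
finger_gap: 13.8
grip_force: 60.0
```

```bash
cat > chk.py <<'E'
from look import *
R0=np.array([555.5,300.]); a=np.radians(19.7)
for n in ("side","scene","wrist"):
    o=bot.get_obs(); P=np.array(o["position"]); R=np.array(o["tcp_rot"]); p=bot.snapshot(n); oo=o if n=="wrist" else None
    X=P+3*R[:,0]; k=mask(p,"stand",X-[0,0,20],oo)
    if k is None: print(n,"none"); continue
    r,c=fit([(p,oo,k)],"stand",X[:2],P[2]-49,np.radians([-70.]))
    print(n,"stand",np.round(r,1),round(c,3),"tool",(R.T@(np.r_[r[:2],P[2]]-P)).round(1),"yawrel",round(r[2]-np.degrees(np.arctan2(R[1,1],R[0,1])),1))
    cv2.imwrite(f"pics/c_{n}_{o['time']:.2f}.png",p["image"])
go(555.5-3*R[0,0],300-3*R[1,0],150,-70.3)
E
python3 chk.py
```

```text
side stand [558.9 294.2 -72.4] 0.194 tool [ 0.8  1.  -0. ] yawrel -1.9
scene stand [559.4 294.4 -71.5] 0.287 tool [ 1.2  1.4 -0. ] yawrel -0.9
wrist stand [560.9 297.  -70.5] 0.238 tool [ 3.4 -0.4 -0. ] yawrel 0.1
t 25.95 pos [557.8 295.6 241.2] ty -70.6 q [ -12.   27.  -29.   88.   13.   69. -114.] gap 13.110744678146954 grip 60.01446604728699 F [ 0.3 -0.1 -2.2]
shift [-0.0037 -0.0049  0.0912] norm 0.091 spin -0.3 z [-0. -0. -1.]
```

Emit:
{"fn": "drive_tool", "kwargs": {
  "plan": [
    [[-0.001,-0.002,0.015,0],[-0.003,-0.004,0.045,0],[-0.004,-0.005,0.075,-0.3],[-0.004,-0.005,0.1,-0.3],[-0.004,-0.005,0.11,-0.3],[-0.004,-0.005,0.111,-0.3],[-0.004,-0.005,0.111,-0.3]]
  ]
}}

```text
time: 26.65
position: [552.6, 299.6, 130.8]
tcp_rot: [[0.942, 0.337, 0.0], [0.337, -0.942, 0.001], [0.001, -0.0, -1.0]]
wrist_force: [-0.9, 0.2, -1.2]
finger_gap: 13.4
grip_force: 60.0
```

```bash
sed -i 's/300-3\*R\[1,0\],150/300-3*R[1,0],106/' chk.py; python3 chk.py; ls pics
```

```text
side stand [554.2 298.7 -71.1] 0.205 tool [1.1 1.4 0. ] yawrel -0.8
scene stand [555.  299.4 -71.5] 0.325 tool [1.7 1.  0. ] yawrel -1.2
wrist stand [555.8 301.1 -70.3] 0.251 tool [ 3.1 -0.5  0. ] yawrel -0.0
t 26.95 pos [552.8 299.4 131.2] ty -70.32 q [ -14.   32.  -27.   96.   17.   56. -117.] gap 13.424002670258298 grip 60.031338930130005 F [ 0.4  0.1 -1.7]
shift [-0.0002  0.0003  0.0252] norm 0.025 spin -0.02 z [ 0.001  0.001 -1.   ]
c_scene_25.75.png
c_scene_26.75.png
c_side_25.65.png
c_side_26.65.png
c_wrist_25.85.png
c_wrist_26.85.png
scene0.png
side0.png
w1.png
w10.png
w2.png
w3.png
w4.png
w5.png
w6.png
w7.png
w8.png
w9.png
```

Everything agrees within about 2 mm. I'll lower it to the hover height.

Emit:
{"fn": "drive_tool", "kwargs": {
  "plan": [
    [[0,0,0.006,0],[0,0,0.013,0],[0,0,0.019,0],[0,0,0.023,0],[0,0,0.024,0],[0,0,0.024,0],[0,0,0.024,0],[0,0,0.024,0]]
  ]
}}

```text
time: 27.75
position: [552.5, 299.3, 106.6]
tcp_rot: [[0.942, 0.337, 0.0], [0.337, -0.942, 0.0], [0.001, -0.0, -1.0]]
wrist_force: [0.8, -0.1, -1.1]
finger_gap: 13.2
grip_force: 60.0
```

```bash
python3 - <<'E'
from look import *
p=bot.snapshot("side"); k=p["image"][250:450,120:400]; q=bot.snapshot("scene"); k2=q["image"][220:420,330:610]
cv2.imwrite("pics/fin.png",cv2.resize(np.hstack([k,k2]),(800,286),interpolation=cv2.INTER_CUBIC)); go(552.7,299,106,-70.3)
E
```

```text
t 27.85 pos [552.5 299.3 106.6] ty -70.32 q [ -14.   34.  -27.   97.   18.   54. -118.] gap 13.57929060991515 grip 60.03212213516235 F [ 1.2  0.1 -1.6]
shift [0.0001 0.0003 0.0006] norm 0.001 spin -0.02 z [ 0.  0. -1.]
```

View pics/fin.png

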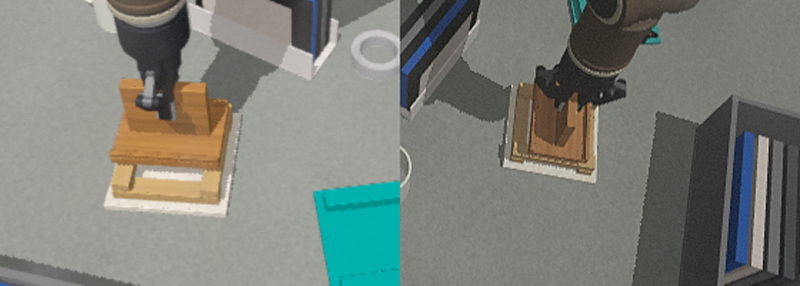

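The stand hovers level and square over the two top slats, around (170,150) in the left crop and (555,130) in the right, with a clear gap beneath it. I'm handing the job in.

```bash
python3 -c "
from rig import bot
print(bot.close_job())"
```

```text
the job is handed in; nothing more can be done
None
```

The riser is finished with both slats released in place, and I handed the job in at about 28 s with the stand held still about 15 mm above them, centred and square to within about 2 mm by my measurements; no verdict came back.

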